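# Find the rocking corner of a jig plate and press its shim flat

## Robot

A 6-joint arm with a two-finger parallel gripper is mounted at the origin on the work surface. World frame = base frame: x ahead of the robot, y to its left, z up, the work surface at z = 0. Lengths are in m, angles in rad, forces in N, time in s.
With the tool pointing down it reaches from about 0.375 to 0.9 m from the base axis. Payload 3.1 kg.
Tool frame: the origin (TCP) lies at the very end of the fingers, on their centre line; the grasp point (between the pads) lies 19 mm behind it (manip.grasp_offset is the distance from the TCP to the grasp point, in m); x points along the fingers, z is the direction in which the jaws open and shut, and the axes are right-handed (so a half turn about x gives the same grasp; the last joint's range is limited). The gripper opens to 85 mm and grips with 20 to 120 N. Pads are 22 mm wide; open, the fingers measure 114 mm over their backs; the gripper's body (76 mm by 85 mm) begins 54 mm behind the grasp point. The pads swing forward as they close: fully open they stand 13 mm farther back than shut.
Start: joints at [-1.442, 0.527, 1.433, -0, 1.181, -0.178], TCP at [0.189, -0.596, 0.231] pointing down, gripper open.
Joint ranges: [-3.08, 3.08], [-0.75, 2.2], [0.22, 2.44], [-1.43, 4.57], [0, 2.65], [-2.85, 2.85]. Speed limits (rad/s): [2.79, 2.79, 3.14, 3.14, 3.14, 3.14].

## Interface

Orientations are given as a unit quaternion [x, y, z, w].
In Python, from station import manip gives the robot as it stands.
- The arm moves only by the tool send_rows, never from a script. Its argument "steps" is a list that holds one entry, the list of rows, each a list of 5 numbers: the closure, from 0 (fully open) to 1 (shut), then the shift along the world's x, y, z in m, then the turn about the world's z in rad. A call has 1 to 8 rows; each row is the pose to reach, as a shift and turn from the pose commanded when the call began; what a row does not reach only later rows make up. A row lasts 1/8 s, in which the tool goes at most 62.5 mm and 10.7 degrees, less where a joint would pass 70% of its speed; a pose out of reach is approached as far as the arm can. A call with a gripper value outside its range is refused whole. The fingers move at their own pace and stop on an object; "grip_force" is the grip in N (left out, the last holds). Time passes only in rows, so rows that repeat a pose let the fingers close. It gives the time, the measured TCP pose, the force and the opening at its end, in the units of the state.
- manip.sense(): the state, without advancing time (a new reading comes with each control period).
- manip.snapshot(name): name is "side" or "top" or "wrist"; returns the picture (480x640x3 uint8, red, green, blue); there is no depth.
- manip.camera_params(name): a dict with "fx", "fy", "cx", "cy" (pixels), "T" (4x4, takes a point from camera to world coordinates); the wrist camera has in their place "tool_from_camera" (4x4, takes a point from camera to tool coordinates, whose origin is the TCP and whose axes are the tool frame's). Camera axes: x right, y down, z forward; pixel columns grow to the right and rows downward; lengths in m; the calibration is good to about 2 mm. A picture is of the moment at which its call begins: read the wrist's pose just before it. camera_params takes no time and is no camera call.
- manip.sign_off(): hands the job in, once; it reports no verdict.
The state is a dict: "t": time; "q": joint angles; "qd": joint speeds; "tau": joint torques, N m; "tcp_pos": TCP position; "tool_rot": TCP orientation; "force": force on the tool from outside, world axes, zero at the start; "ft_torque": the same for the moment, N m; "finger_gap": opening from 0.0 (shut) to 1.0 (fully open).
Only numpy, scipy, OpenCV 4.12 (cv2) and the standard library are available. Lean on these libraries where they do the work, as an engineer would, in place of code of your own. Each camera call takes 0.05 s, during which the arm holds its last target.

## Task

The jig plate on the welding table rocks on one of its four corners. Press down on the plate's corners one after another until you find the one that dips, then press the cocked-up brass shim beside that corner down flat, leaving the other three shims standing up. Only press: do not lift or shift the plate, and leave the loose things around it alone.

Things in the scene. Friction and masses are not known exactly. Their poses are not given: they have to be found in the camera images.
- base: Blue steel base slab bolted to the table, 210 x 270 x 12 mm; origin at the centre of its underside, on the table top; x and y along its 210 and 270 mm sides, z up. It carries a central hub and four corner feet under the jig plate, and four brass shims, two along each end (y = +-84 to +-130 mm).
- plate_mid (a point): Centre of the top face of the jig plate: loose aluminium, 190 (base x) x 150 (base y) x 10 mm, 0.9 kg, centred on the base, square with it, level, top face 40 mm above the table. A round steel housing (64 mm across, 38 mm high) is fixed on its middle. A hub under its middle (52 mm across) carries it and a spigot keeps it from sliding.
- corner_a (a point): Corner a (base +x, +y): centre of the flat blue dot, 22 mm across, on the plate's top face at (75, 56) mm from its centre, above a foot: the place to press. One foot of the four, a different one each time, is 5 mm short: 4 to 5 N straight down there tips the corner down about 5 mm, and it comes back up when let go. The other corners give under 1 mm.
- corner_b (a point): Corner b (base +x, -y): centre of the flat blue dot, 22 mm across, on the plate's top face at (75, -56) mm from its centre, above a foot: the place to press. One foot of the four, a different one each time, is 5 mm short: 4 to 5 N straight down there tips the corner down about 5 mm, and it comes back up when let go. The other corners give under 1 mm.
- corner_c (a point): Corner c (base -x, +y): centre of the flat blue dot, 22 mm across, on the plate's top face at (-75, 56) mm from its centre, above a foot: the place to press. One foot of the four, a different one each time, is 5 mm short: 4 to 5 N straight down there tips the corner down about 5 mm, and it comes back up when let go. The other corners give under 1 mm.
- corner_d (a point): Corner d (base -x, -y): centre of the flat blue dot, 22 mm across, on the plate's top face at (-75, -56) mm from its centre, above a foot: the place to press. One foot of the four, a different one each time, is 5 mm short: 4 to 5 N straight down there tips the corner down about 5 mm, and it comes back up when let go. The other corners give under 1 mm.
- tail_a (a point): Press point on top of the tail (orange stripe) of shim a, beside corner a: a brass strip 24 mm wide, pivoted just outside the plate at (75, 84) mm in the base frame, 30 mm above the table; its tail runs 46 mm outward (base +y), cocked up. The point is 35 mm from the pivot; flat, it is at (75, 119) mm, 30 mm above the table.
- tail_b (a point): Press point on top of the tail (orange stripe) of shim b, beside corner b: a brass strip 24 mm wide, pivoted just outside the plate at (75, -84) mm in the base frame, 30 mm above the table; its tail runs 46 mm outward (base -y), cocked up. The point is 35 mm from the pivot; flat, it is at (75, -119) mm, 30 mm above the table.
- tail_c (a point): Press point on top of the tail (orange stripe) of shim c, beside corner c: a brass strip 24 mm wide, pivoted just outside the plate at (-75, 84) mm in the base frame, 30 mm above the table; its tail runs 46 mm outward (base +y), cocked up. The point is 35 mm from the pivot; flat, it is at (-75, 119) mm, 30 mm above the table.
- tail_d (a point): Press point on top of the tail (orange stripe) of shim d, beside corner d: a brass strip 24 mm wide, pivoted just outside the plate at (-75, -84) mm in the base frame, 30 mm above the table; its tail runs 46 mm outward (base -y), cocked up. The point is 35 mm from the pivot; flat, it is at (-75, -119) mm, 30 mm above the table.
- shim_a (a joint): Angle of the tail of shim a above flat, rad: 0 is flat (solid stop, tongue filling the gap under the plate corner), starts cocked up at 0.45 to 0.60, at most 0.70. Stiff: takes about 6 to 7 N at the press point to move and stays where it is left.
- shim_b (a joint): Angle of the tail of shim b above flat, rad: 0 is flat (solid stop, tongue filling the gap under the plate corner), starts cocked up at 0.45 to 0.60, at most 0.70. Stiff: takes about 6 to 7 N at the press point to move and stays where it is left.
- shim_c (a joint): Angle of the tail of shim c above flat, rad: 0 is flat (solid stop, tongue filling the gap under the plate corner), starts cocked up at 0.45 to 0.60, at most 0.70. Stiff: takes about 6 to 7 N at the press point to move and stays where it is left.
- shim_d (a joint): Angle of the tail of shim d above flat, rad: 0 is flat (solid stop, tongue filling the gap under the plate corner), starts cocked up at 0.45 to 0.60, at most 0.70. Stiff: takes about 6 to 7 N at the press point to move and stays where it is left.
- pin_a (a joint): Depth in m to which the friction tell-tale pin hidden under plate corner a has been pushed down. 0 at the start; goes to about 0.005 and stays there once the corner has tipped down; stays under 0.001 at a corner that stands firm.
- pin_b (a joint): Depth in m to which the friction tell-tale pin hidden under plate corner b has been pushed down. 0 at the start; goes to about 0.005 and stays there once the corner has tipped down; stays under 0.001 at a corner that stands firm.
- pin_c (a joint): Depth in m to which the friction tell-tale pin hidden under plate corner c has been pushed down. 0 at the start; goes to about 0.005 and stays there once the corner has tipped down; stays under 0.001 at a corner that stands firm.
- pin_d (a joint): Depth in m to which the friction tell-tale pin hidden under plate corner d has been pushed down. 0 at the start; goes to about 0.005 and stays there once the corner has tipped down; stays under 0.001 at a corner that stands firm.
- spray: Spray can, 64 mm across, about 170 mm high, red label, standing beside the base; origin at the centre of its underside. A bystander.
- housing: Loose round steel housing, 88 mm across, 54 mm high with its boss, standing beside the base; origin at the centre of its underside. A bystander.
- flange: Flat steel ring, 70 mm across, 12 mm high, lying beside the base; origin at the centre of its underside. A bystander.
- brush: Hand brush with a wooden handle, about 200 mm long, lying beside the base, pointing away from the robot; origin at its middle, on the table. A bystander.
Not all that is in view belongs to the job. Of the things that look like the part that bears plate_mid, the larger one is meant.

How it is judged:
On the way, in this order (a step that is already met when the one before it is completed fails the run):
1. the rocking corner is pressed until it dips (value of joint any of pin_a, pin_b, pin_c, pin_d above 0.0012 m), for 0.1 s.
2. the shim of that corner is pressed flat (((value of joint pin_a above 0.0012 m and value of joint shim_a below 0.1 rad and value of joint each of shim_b, shim_c, shim_d above 0.3 rad) or (value of joint pin_b above 0.0012 m and value of joint shim_b below 0.1 rad and value of joint each of shim_a, shim_c, shim_d above 0.3 rad) or (value of joint pin_c above 0.0012 m and value of joint shim_c below 0.1 rad and value of joint each of shim_a, shim_b, shim_d above 0.3 rad) or (value of joint pin_d above 0.0012 m and value of joint shim_d below 0.1 rad and value of joint each of shim_a, shim_b, shim_c above 0.3 rad))), for 0.2 s.
At the end, for the whole second after the job is handed in: The shim at the corner that was found rocking lies flat (within 0.1 rad), the other three tails are still up (over 0.3 rad), and the plate lies level (0.02 rad) on its base within 8 mm of where it was (((value of joint pin_a above 0.0012 m and value of joint shim_a below 0.1 rad and value of joint each of shim_b, shim_c, shim_d above 0.3 rad) or (value of joint pin_b above 0.0012 m and value of joint shim_b below 0.1 rad and value of joint each of shim_a, shim_c, shim_d above 0.3 rad) or (value of joint pin_c above 0.0012 m and value of joint shim_c below 0.1 rad and value of joint each of shim_a, shim_b, shim_d above 0.3 rad) or (value of joint pin_d above 0.0012 m and value of joint shim_d below 0.1 rad and value of joint each of shim_a, shim_b, shim_c above 0.3 rad)) and angle between plate_mid's own z axis and vertical below 0.02 rad and distance of plate_mid from where it was at the start of the episode below 0.008 m and z of plate_mid in the frame of base below 0.043 m); the robot touches nothing.
It fails at once if the shim of a corner that has not been found rocking is pressed down (below 0.2 rad) ((value of joint shim_a below 0.2 rad and value of joint pin_a below 0.001 m) or (value of joint shim_b below 0.2 rad and value of joint pin_b below 0.001 m) or (value of joint shim_c below 0.2 rad and value of joint pin_c below 0.001 m) or (value of joint shim_d below 0.2 rad and value of joint pin_d below 0.001 m)).
It fails at once if the plate is lifted, shifted or tipped up (moved over 15 mm, or tilted over 0.15 rad) (distance of plate_mid from where it was at the start of the episode above 0.015 m or angle between plate_mid's own z axis and vertical above 0.15 rad).
It fails at once if a loose thing beside the work is moved over 20 mm (distance of any of spray, housing, flange, brush from where it was at the start of the episode above 0.02 m).
It also fails if it takes over 56 s, if anything falls off the work surface, if the arm or the gripper's body presses on something with over 40 N, if the wrist force passes 120 N, or if a joint passes its speed limit or range.

## Working session

There is one attempt and no reset: what is moved stays moved. The work goes in short steps, Python scripts to look and compute and a tool call to move; the robot and the scene stay as the last step left them, time stands still between calls to the robot, and variables do not carry over. Pictures are saved under pics/ and viewed, and the job is handed in when it is done.

Besides the shell and the picture viewer there is one more tool, called after "Call:" as name([rows], argument=value, ...), one row to a line, values as JSON. send_rows: Moves the arm, as the interface text tells. Its arguments: {"type":"object","properties":{"steps":{"type":"array","items":{"type":"array","items":{"type":"array","items":{"type":"number"}}}},"grip_force":{"type":"number"}},"required":["steps"]}

```bash
mkdir -p pics; python3 - <<'E'
from station import manip
import cv2
print(manip.sense())
for n in("side","top"):
    print(n,manip.camera_params(n))
    cv2.imwrite(f"pics/{n}0.png",manip.snapshot(n)[:,:,::-1])
E
```

```text
{'t': 0.0, 'q': array([-1.44149452e+00,  5.28500985e-01,  1.43392969e+00, -6.90900259e-06,
        1.18142863e+00, -1.78510038e-01]), 'qd': array([ 1.59326907e-04, -6.18294323e-05,  8.34713171e-04,  4.68194647e-04,
        4.47314249e-04, -2.66113253e-04]), 'tau': array([ 6.70429527e-04, -4.42348588e+01, -1.78022593e+01, -1.92872380e-04,
        8.45216622e-03,  1.28408324e-06]), 'tcp_pos': array([ 0.18928193, -0.59487089,  0.23030355]), 'tool_rot': array([ 0.41801825,  0.57129381, -0.41686051,  0.57018544]), 'force': array([ 0.38368115, -0.44479903, -0.11878528]), 'ft_torque': array([ 0.00137652,  0.00831047, -0.02645462]), 'finger_gap': 0.9993100114738471}
side {'fx': 526.3909420782355, 'fy': 526.3909420782355, 'cx': 314.96332024302257, 'cy': 230.68255867412384, 'T': array([[-0.68691587, -0.4724367 ,  0.55222292, -0.12570149],
       [-0.72637471,  0.42233872, -0.5422267 ,  0.7336067 ],
       [ 0.02294267, -0.77358489, -0.63327723,  0.9294479 ],
       [ 0.        ,  0.        ,  0.        ,  1.        ]])}
top {'fx': 507.26010407865004, 'fy': 507.26010407865004, 'cx': 319.5168702383196, 'cy': 235.00737557626275, 'T': array([[ 0.02642859, -0.996007  ,  0.08527356,  0.50360497],
       [-0.99956289, -0.02519926,  0.01546079, -0.0086219 ],
       [-0.01325022, -0.08564489, -0.99623761,  1.08703787],
       [ 0.        ,  0.        ,  0.        ,  1.        ]])}
```

View pics/top0.png

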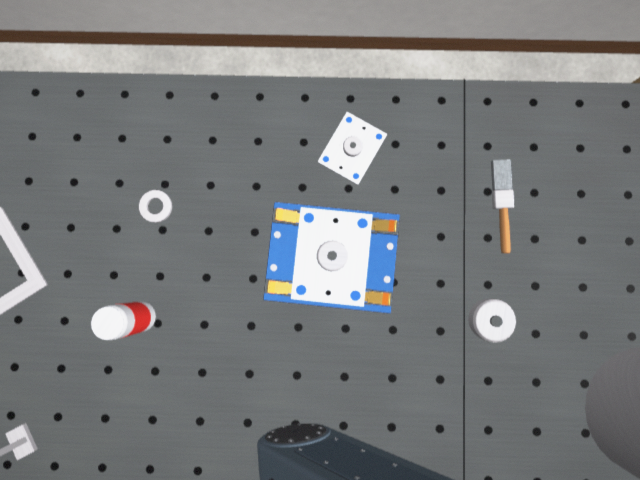

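View pics/side0.png

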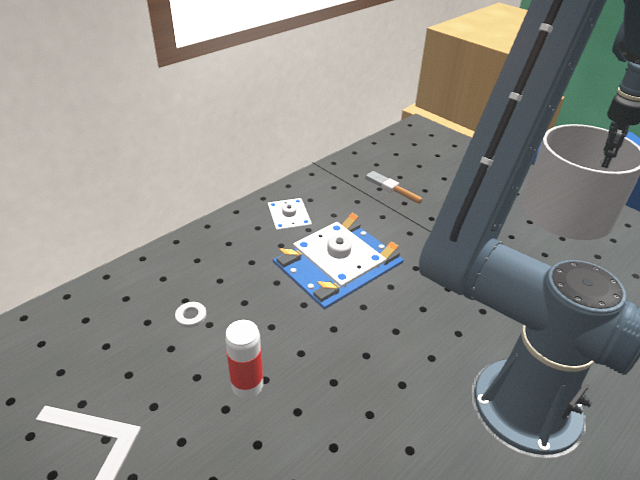

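The top view shows the large plate on its blue base at about (332,257). Its dots are near (309,217), (362,223), (355,296) and (299,290), and the small decoy plate is at (352,147). Next I'll measure the dots.

```bash
cat > h.py <<'E'
import numpy as np,cv2
from station import manip
def ray(n,uv,z):
    p=manip.camera_params(n);T=p["T"]
    d=T[:3,:3]@np.array([(uv[0]-p["cx"])/p["fx"],(uv[1]-p["cy"])/p["fy"],1])
    return T[:3,3]+d*(z-T[2,3])/d[2]
def proj(n,X):
    p=manip.camera_params(n);T=p["T"];c=T[:3,:3].T@(np.asarray(X)-T[:3,3])
    return np.array([p["cx"]+p["fx"]*c[0]/c[2],p["cy"]+p["fy"]*c[1]/c[2]])
def blobs(im,lo,hi,amin,amax):
    h=cv2.cvtColor(im,cv2.COLOR_RGB2HSV);m=cv2.inRange(h,lo,hi)
    n,l,s,c=cv2.connectedComponentsWithStats(m,connectivity=4)
    return [(c[i].round(1),int(s[i][4])) for i in range(1,n) if amin<s[i][4]<amax]
E
python3 - <<'E'
from h import *
for n in("top","side"):
    im=cv2.imread(f"pics/{n}0.png")[:,:,::-1].copy()
    print(n)
    for c,a in blobs(im,(100,90,60),(130,255,255),25,200): print("blue",c,a,ray(n,c,.04).round(4))
    for c,a in blobs(im,(5,120,90),(30,255,255),30,400): print("or",c,a,ray(n,c,.04).round(4))
im=cv2.imread("pics/top0.png")[190:325,250:415]
cv2.imwrite("pics/topc.png",cv2.resize(im,None,fx=4.4,fy=4.4,interpolation=2))
im=cv2.imread("pics/side0.png")[200:315,260:415]
cv2.imwrite("pics/sidec.png",cv2.resize(im,None,fx=5,fy=5,interpolation=2))
E
```

```text
top
blue [348.5 119.2] 28 [ 0.8401 -0.0471  0.04  ]
blue [378.5 136. ] 26 [ 0.8054 -0.1109  0.04  ]
blue [325.4 158.7] 27 [ 7.542e-01 -5.000e-04  4.000e-02]
blue [355.4 175.7] 27 [ 0.7195 -0.0641  0.04  ]
blue [308.5 217.4] 74 [0.6294 0.0315 0.04  ]
blue [362.1 222.9] 72 [ 0.6207 -0.08    0.04  ]
blue [300.6 289.5] 76 [0.4799 0.0435 0.04  ]
blue [355.  295.3] 76 [ 0.4711 -0.0683  0.04  ]
or [504.6 230.5] 359 [ 0.6122 -0.3739  0.04  ]
or [286.2 215.5] 245 [0.6322 0.078  0.04  ]
or [384.1 225.3] 238 [ 0.6168 -0.1256  0.04  ]
or [278.1 287.1] 244 [0.4836 0.0899 0.04  ]
or [378.  297.7] 260 [ 0.4675 -0.1155  0.04  ]
side
blue [633.  137.3] 104 [ 0.282  -1.2144  0.04  ]
blue [535.4 155.5] 26 [ 0.4498 -0.8379  0.04  ]
blue [303.3 244.1] 32 [0.6302 0.0322 0.04  ]
blue [374.9 257.2] 30 [ 0.4723 -0.0682  0.04  ]
blue [341.4 276.3] 37 [0.4808 0.044  0.04  ]
or [407.8 193.4] 117 [ 0.5936 -0.3506  0.04  ]
or [349.7 220. ] 107 [ 0.62   -0.1308  0.04  ]
or [389.1 249.2] 128 [ 0.4682 -0.1185  0.04  ]
or [286.2 251.6] 38 [0.6377 0.0842 0.04  ]
or [323.9 285. ] 35 [0.4881 0.0959 0.04  ]
```

View pics/topc.png

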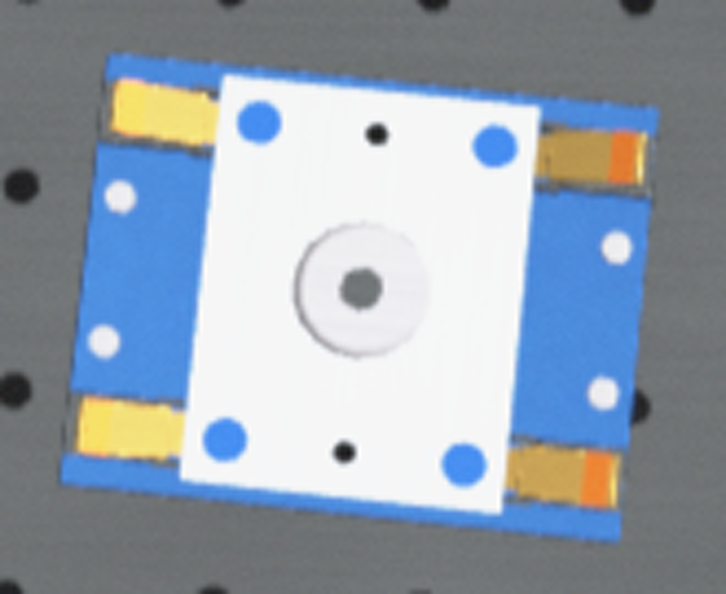

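View pics/sidec.png

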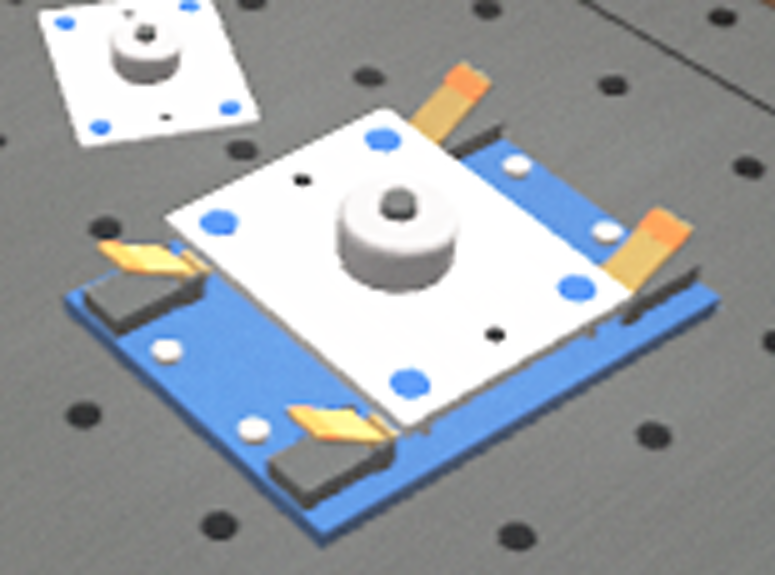

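Call:
send_rows([
  [[1,0.05,0.06,-0.01,0],[1,0.09,0.11,-0.02,0],[1,0.13,0.155,-0.03,0],[1,0.17,0.205,-0.04,0],[1,0.21,0.25,-0.05,0],[1,0.25,0.3,-0.06,0],[1,0.29,0.345,-0.07,0],[1,0.33,0.395,-0.08,0]],
], grip_force=40)

```text
t: 1.1
tcp_pos: [0.5074, -0.2151, 0.1541]
tool_rot: [0.417, 0.571, -0.418, 0.571]
force: [0.6, -0.2, 1.2]
finger_gap: 0.002
```

```bash
python3 - <<'E'
from h import *
from scipy.spatial.transform import Rotation as R
s=manip.sense();print(s["t"],s["tcp_pos"],s["force"],s["finger_gap"]);print(R.from_quat(s["tool_rot"]).as_matrix().round(3))
A,B,C,D=[np.array(v) for v in((.6298,.0319),(.6207,-.080),(.4804,.0438),(.4717,-.0683))]
ex=(A+B-C-D);ex/=np.linalg.norm(ex);ey=np.array([-ex[1],ex[0]]);c=(A+B+C+D)/4
print(c,ex)
for n,(a,b) in dict(a=(1,1),b=(1,-1),c=(-1,1),d=(-1,-1)).items():
    print(n,(c+.075*a*ex+.056*b*ey).round(4),"tail flat",(c+.075*a*ex+.119*b*ey).round(4),"tail up .52",(c+.075*a*ex+b*(.084+.035*np.cos(.52))*ey).round(4),.03+.035*np.sin(.52), np.array([proj("top",[*(c+.075*a*ex+b*(.084+.035*np.cos(.52))*ey),.047])]).round(0))
E
```

```text
1.1 [ 0.50741666 -0.21509122  0.15407765] [ 0.56223258 -0.15646803  1.1655278 ] 0.0024757757707963776
[[ 0.     0.953  0.303]
 [-0.     0.303 -0.953]
 [-1.     0.     0.   ]]
[ 0.55065 -0.01815] [ 0.9968871  -0.07884228]
a [0.6298 0.0318] tail flat [0.6348 0.0946] tail up .52 [0.6344 0.09  ] 0.047390804824530786 [[280. 214.]]
b [ 0.621  -0.0799] tail flat [ 0.616  -0.1427] tail up .52 [ 0.6164 -0.1381] 0.047390804824530786 [[391. 225.]]
c [0.4803 0.0436] tail flat [0.4853 0.1064] tail up .52 [0.4849 0.1018] 0.047390804824530786 [[272. 286.]]
d [ 0.4715 -0.0681] tail flat [ 0.4665 -0.1309] tail up .52 [ 0.4669 -0.1263] 0.047390804824530786 [[384. 298.]]
```

Call:
send_rows([
  [[1,0.035,0.04,-0.02,-0.15],[1,0.07,0.08,-0.05,-0.3],[1,0.102,0.121,-0.08,-0.39],[1,0.102,0.121,-0.095,-0.39],[1,0.102,0.121,-0.1,-0.39],[1,0.102,0.121,-0.1,-0.39],[1,0.102,0.121,-0.1,-0.39]],
])

```text
t: 1.98
tcp_pos: [0.6083, -0.0972, 0.0556]
tool_rot: [0.521, 0.478, -0.52, 0.479]
force: [-0.4, 0.7, 0.7]
finger_gap: 0.002
```

```bash
python3 - <<'E'
from h import *
s=manip.sense();print(s["tcp_pos"])
cv2.imwrite("pics/side1.png",cv2.resize(manip.snapshot("side")[170:320,240:440],None,fx=4,fy=4,interpolation=2)[:,:,::-1])
E
```

```text
[ 0.60834801 -0.09715543  0.05562747]
```

View pics/side1.png

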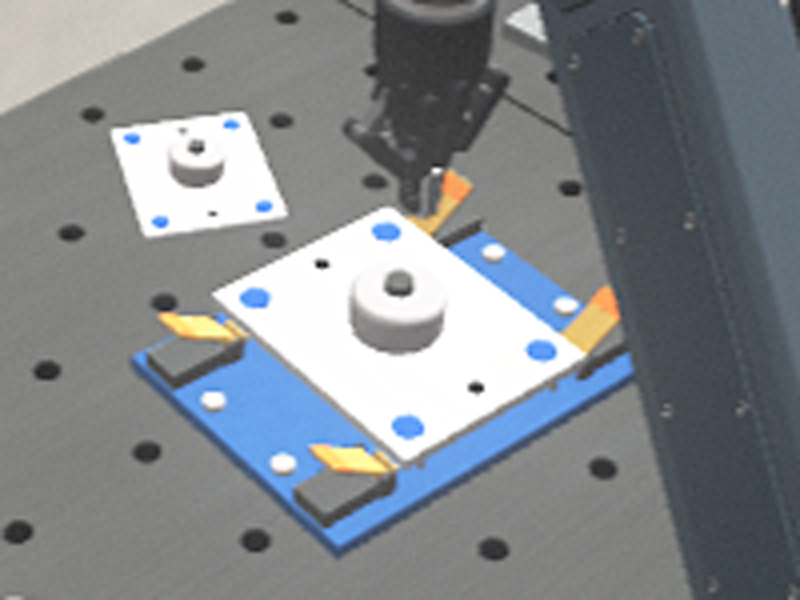

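The closed fingers stop about 17 mm short of dot b, which is at (385,232) in the crop. They hang at the plate edge, clear of the tail. I'll correct the shift from the measured pose.

Call:
send_rows([
  [[1,0,0,0.01,0],[1,0.0127,0.017,0.01,0],[1,0.0127,0.017,0.0,0],[1,0.0127,0.017,-0.008,0],[1,0.0127,0.017,-0.01,0],[1,0.0127,0.017,-0.01,0]],
])

```text
t: 2.78
tcp_pos: [0.6205, -0.0787, 0.0439]
tool_rot: [-0.52, -0.479, 0.52, -0.479]
force: [0.3, -0.5, -0.3]
finger_gap: 0.004
```

```bash
python3 - <<'E'
from h import *
s=manip.sense();print(s["t"],s["tcp_pos"],s["force"])
cv2.imwrite("pics/side2.png",cv2.resize(manip.snapshot("side")[170:320,240:440],None,fx=4,fy=4,interpolation=2)[:,:,::-1])
E
```

```text
2.775 [ 0.62046436 -0.07866123  0.04385921] [ 0.31923224 -0.47709119 -0.29952515]
```

View pics/side2.png

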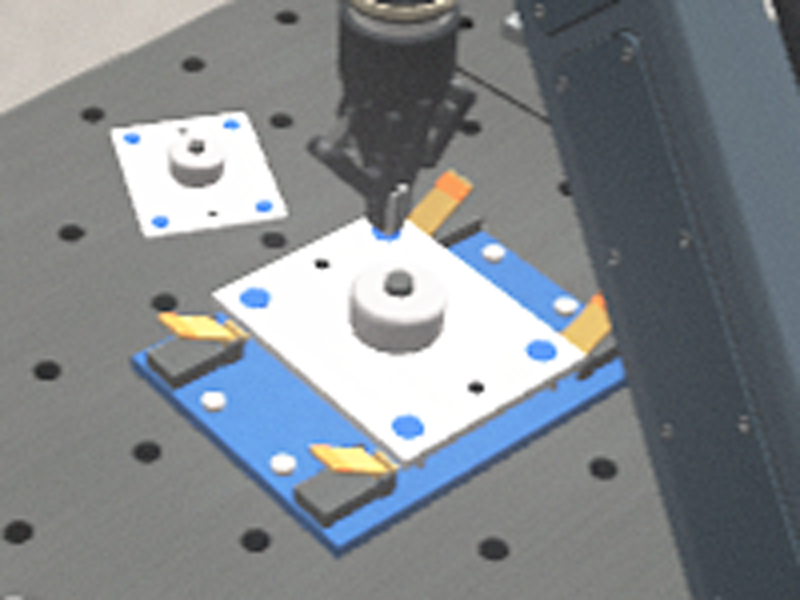

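The fingertips are now above dot b at (385,232), about 4 mm over the plate. I'll press in small steps.

Call:
send_rows([
  [[1,0,0,-0.002,0],[1,0,0,-0.004,0],[1,0,0,-0.005,0],[1,0,0,-0.005,0]],
])

```text
t: 3.32
tcp_pos: [0.621, -0.0788, 0.0399]
tool_rot: [-0.52, -0.479, 0.52, -0.479]
force: [-1.0, -0.0, 3.0]
finger_gap: -0.003
```

Call:
send_rows([
  [[1,0,0,-0.001,0],[1,0,0,-0.002,0],[1,0,0,-0.002,0]],
])

```text
t: 3.7
tcp_pos: [0.6212, -0.0789, 0.0377]
tool_rot: [0.52, 0.479, -0.52, 0.479]
force: [-1.1, -2.0, 3.7]
finger_gap: -0.002
```

Call:
send_rows([
  [[1,0,0,-0.001,0],[1,0,0,-0.002,0],[1,0,0,-0.002,0]],
])

```text
t: 4.08
tcp_pos: [0.6214, -0.079, 0.0358]
tool_rot: [0.52, 0.479, -0.52, 0.479]
force: [0.0, -1.6, 3.9]
finger_gap: 0.002
```

Call:
send_rows([
  [[1,0,0,-0.001,0],[1,0,0,-0.002,0],[1,0,0,-0.003,0],[1,0,0,-0.003,0]],
])

```text
t: 4.58
tcp_pos: [0.6215, -0.079, 0.0353]
tool_rot: [0.52, 0.479, -0.52, 0.48]
force: [-3.9, -1.5, 18.7]
finger_gap: -0.003
```

```bash
python3 - <<'E'
from h import *
s=manip.sense();print(s["t"],s["tcp_pos"],s["force"])
cv2.imwrite("pics/side3.png",cv2.resize(manip.snapshot("side")[170:320,240:440],None,fx=4,fy=4,interpolation=2)[:,:,::-1])
E
```

```text
4.575 [ 0.62146882 -0.07898976  0.03534105] [-3.88734473 -1.48188954 18.67078092]
```

View pics/side3.png

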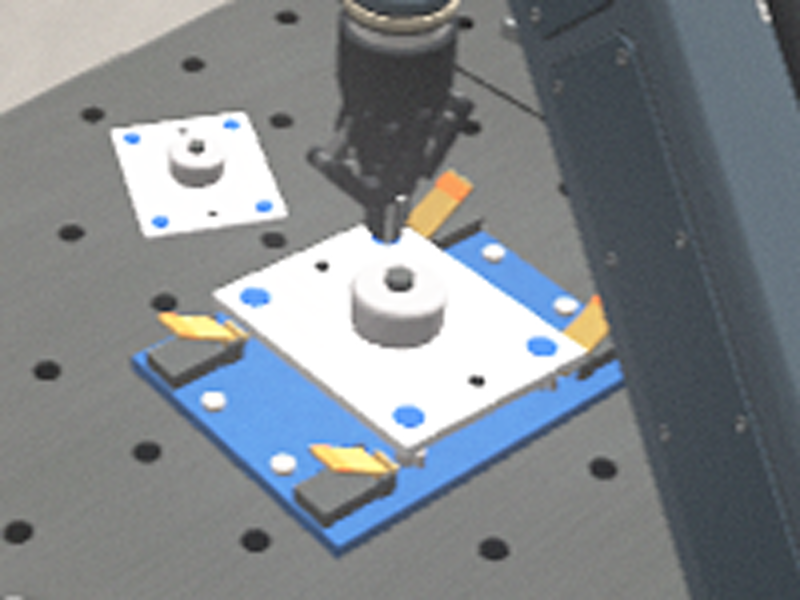

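The picture confirms it. Corner b sank 5 mm (TCP 40→35 mm at about 4 N, then a hard stop), and the opposite corner at (408,415) lifted visibly. I'll let go, check that the plate comes back, and move over to tail b.

Call:
send_rows([
  [[1,0,0,0.005,0],[1,0,0,0.02,0],[1,0,0,0.05,0],[1,-0.0025,-0.03,0.05,0],[1,-0.0055,-0.062,0.045,0],[1,-0.0055,-0.062,0.04,0],[1,-0.0055,-0.062,0.04,0],[1,-0.0055,-0.062,0.04,0]],
])

```text
t: 5.62
tcp_pos: [0.6153, -0.1394, 0.0723]
tool_rot: [-0.52, -0.48, 0.52, -0.479]
force: [0.2, 0.1, -0.2]
finger_gap: 0.002
```

```bash
python3 - <<'E'
from h import *
s=manip.sense();print(s["t"],s["tcp_pos"],s["force"])
cv2.imwrite("pics/side4.png",cv2.resize(manip.snapshot("side")[170:320,240:440],None,fx=4,fy=4,interpolation=2)[:,:,::-1])
E
```

```text
5.625 [ 0.61527355 -0.13937456  0.07234894] [ 0.21240991  0.12295956 -0.22737251]
```

View pics/side4.png

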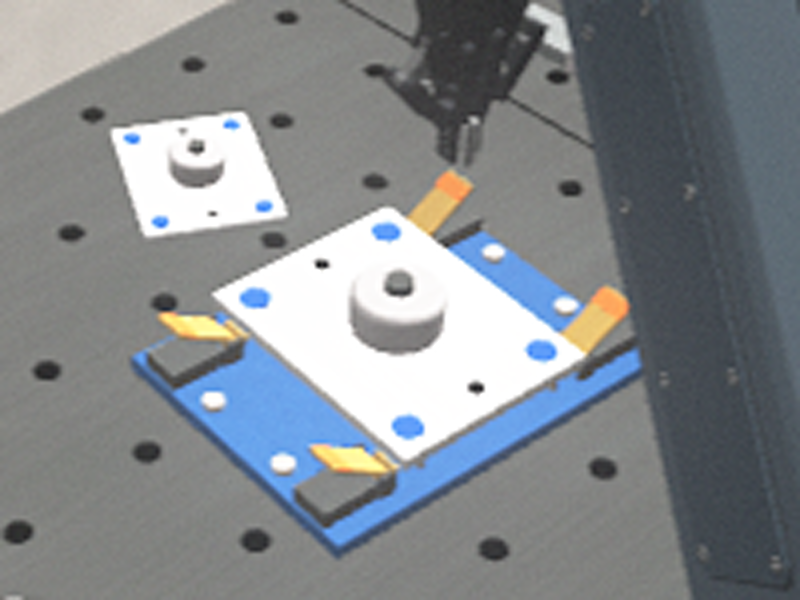

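The plate is back level, and the tips hang above the orange stripe of tail b at (455,185). Now I'll press it.

Call:
send_rows([
  [[1,0,-0.001,-0.008,0],[1,0.001,-0.001,-0.016,0],[1,0.001,-0.001,-0.02,0],[1,0.001,-0.001,-0.024,0],[1,0.001,-0.001,-0.028,0],[1,0.001,-0.001,-0.03,0],[1,0.001,-0.001,-0.03,0]],
])

```text
t: 6.55
tcp_pos: [0.6174, -0.1427, 0.0432]
tool_rot: [0.52, 0.478, -0.52, 0.48]
force: [0.2, -0.5, 3.1]
finger_gap: 0.006
```

Call:
send_rows([
  [[1,0,0.001,-0.003,0],[1,0,0.001,-0.006,0],[1,0,0.001,-0.009,0],[1,0,0.001,-0.011,0],[1,0,0.001,-0.012,0],[1,0,0.001,-0.012,0]],
])

```text
t: 7.3
tcp_pos: [0.6176, -0.142, 0.0312]
tool_rot: [0.52, 0.478, -0.52, 0.48]
force: [1.0, -3.4, 5.4]
finger_gap: -0.001
```

Call:
send_rows([
  [[1,0,0,-0.001,0],[1,0,0,-0.002,0],[1,0,0,-0.003,0],[1,0,0,-0.003,0]],
])

```text
t: 7.8
tcp_pos: [0.6177, -0.142, 0.0295]
tool_rot: [0.52, 0.478, -0.52, 0.48]
force: [-2.0, -3.6, 12.2]
finger_gap: -0.005
```

Call:
send_rows([
  [[1,0,0,-0.002,0],[1,0,0,-0.002,0],[1,0,0,0.005,0],[1,0,0,0.03,0],[1,0,0,0.08,0],[1,0,-0.04,0.13,0],[1,0,-0.1,0.16,0],[1,0,-0.15,0.18,0]],
])

```text
t: 8.8
tcp_pos: [0.6165, -0.2908, 0.2083]
tool_rot: [0.52, 0.48, -0.519, 0.479]
force: [0.5, -0.8, 0.6]
finger_gap: 0.0
```

```bash
python3 - <<'E'
from h import *
s=manip.sense();print(s["t"],s["tcp_pos"],s["force"])
cv2.imwrite("pics/side5.png",cv2.resize(manip.snapshot("side")[170:320,240:440],None,fx=4,fy=4,interpolation=2)[:,:,::-1])
t=manip.snapshot("top");cv2.imwrite("pics/top5.png",t[:,:,::-1])
for c,a in blobs(t,(100,90,60),(130,255,255),60,200): print("blue",c,a,ray("top",c,.04).round(4))
E
```

```text
8.8 [ 0.6164943  -0.29077046  0.20834318] [ 0.46587632 -0.76595145  0.57003759]
blue [308.5 217.3] 73 [0.6296 0.0315 0.04  ]
blue [362.  222.9] 68 [ 0.6206 -0.0798  0.04  ]
blue [300.6 289.5] 76 [0.4799 0.0435 0.04  ]
blue [354.9 295.1] 72 [ 0.4715 -0.0681  0.04  ]
```

View pics/side5.png

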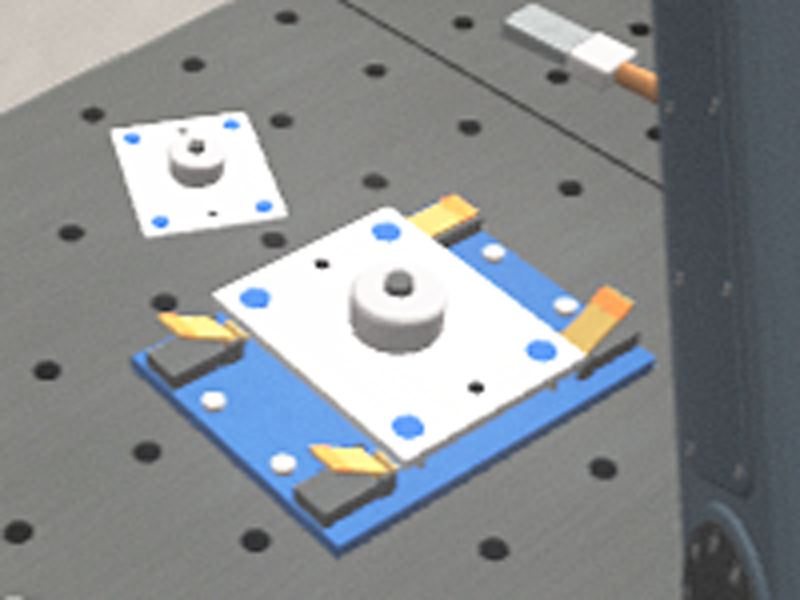

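View pics/top5.png

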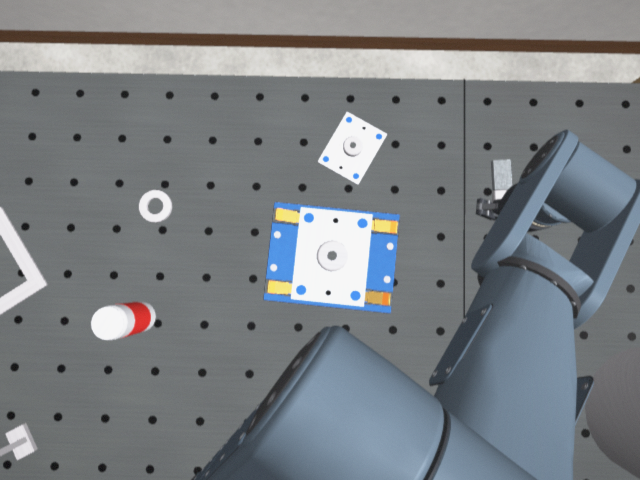

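Tail b at (445,215) now looks flat on its block, the other three are still up, and the plate dots haven't moved. I'll check the tail's height against where its flat outline should project.

```bash
python3 - <<'E'
from h import *
c=np.array([.55065,-.01815]);ex=np.array([.9969,-.0788]);ey=np.array([.0788,.9969])
for ang in(0,.1,.2):
  for x in(.063,.087):
    P=c+x*ex-(.084+.046*np.cos(ang))*ey
    p=proj("side",[*P,.03+.046*np.sin(ang)]);print(ang,x,((p-[240,170])*4).round(0))
im=cv2.imread("pics/side5.png")[180:260,390:500];cv2.imwrite("pics/z5.png",cv2.resize(im,None,fx=7,fy=7,interpolation=2))
E
```

```text
0 0.063 [477. 210.]
0 0.087 [454. 193.]
0.1 0.063 [478. 204.]
0.1 0.087 [454. 187.]
0.2 0.063 [477. 200.]
0.2 0.087 [454. 183.]
```

View pics/z5.png

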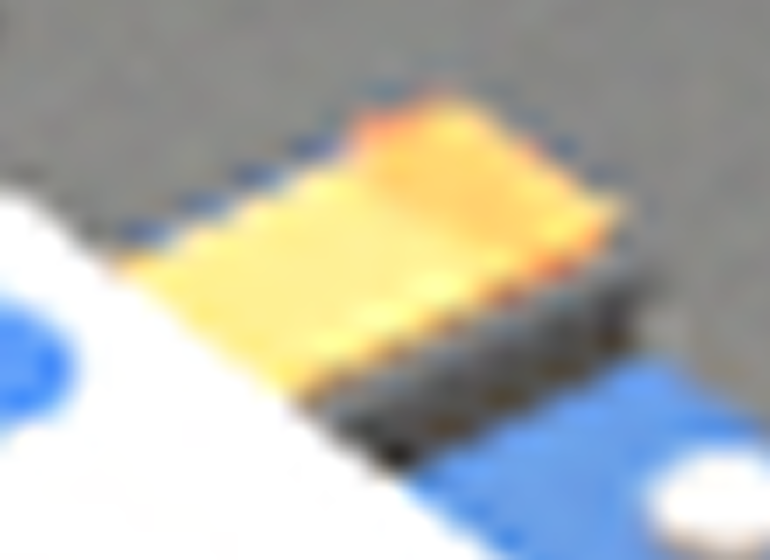

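The end corners measure about (478,209) and (454,194) in the crop. The flat prediction is (477,210) and (454,193), so the shim is flat. I'll hand in.

```bash
python3 - <<'E'
from station import manip
s=manip.sense();print(s["t"],s["force"]);print(manip.sign_off())
E
```

```text
8.9 [ 0.38540112  0.66537051 -0.11258527]
the job is handed in; nothing more can be done
None
```

I handed the job in at 8.9 s: the rocking corner is b, and shim b is now pressed flat. `sign_off` gave no verdict.

- **Finding the corner:** I pressed corner b (base +x, −y) first and it dipped. It went down about 5 mm at roughly 4 N and then hit a hard stop at about 19 N. The plate came back level when I let go, so I did not press the other three corners. The "b" assumes the base is not turned half round, which the pictures do not settle. The shim I pressed is the one beside the dipping corner either way.
- **Pressing the shim:** I pressed tail b down to its stop, with the fingertips reading 29.5 mm at 12 N, plus a brief final push that I did not read. I then backed the arm well clear.
- **Last checks:**
  - The outer end of tail b matches its projected flat position to about 1 px in the enlarged picture, where 0.1 rad would show as about 6 px.
  - The other three tails still stand up in the last side picture.
  - The plate's four dots are within 0.5 mm of where they started.
  - The spray can and flange look unmoved. The arm partly hid the brush and fully hid the housing in that last view, but it passed well above both.
- **Disagreement:** My first approach stopped about 17 mm short of dot b because I misjudged the commanded position. I corrected it from the measured pose before touching anything.

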